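Load the buffet warmer and leave its cover half open

TASK

Set the white lidded dish whose length fits the warmer's bay down into that bay, squarely and fully home; leave the other two dishes where they stand. Then fold the warmer's hinged cover down so that it is left standing half open, about 45 degrees from closed, to let the steam out. Do not disturb the mug, the spice jar or the spatula.

Things in the scene. Friction and masses are not known exactly. Their poses are not given: they have to be found in the camera images.
- warmer: buffet food warmer, fixed: a low steel and black block 240 mm long (own x) by 200 mm wide (own y), its flat deck 50 mm above the table, with one rectangular bay in the middle. Origin: centre of its underside, z up; the cover's hinge runs along its +y edge
- bay (a point): centre of the floor of the bay, 20 mm above the table (30 mm below the deck). The bay is 126 mm long along the warmer's x and 96 mm wide along its y, with a 5 mm chamfer round the mouth; the right dish stands in it with its origin at this point and its length along the warmer's x
- cover (a joint): angle of the cover, rad: 0 = closed flat on the deck, 1.57 = its rim upright, at most 2.0; pi/4 = half open. The hinge is stiff: the cover stays at any angle where it is left, and takes 4 to 9 N near its free edge to move. It starts wide open (1.65 to 1.9)
- cover_hinge (a point): middle of the cover's hinge line, which runs along the warmer's x, 97 mm to the +y side of its centre and 52 mm above the table. The cover is a white rigid shell, open underneath: 230 mm along the hinge, 190 mm from hinge to free edge, 50 mm deep. Closed, it reaches to the warmer's -y and its flat outer face lies 50 mm above the hinge line; wide open, that face looks away to +y
- cover_handle (a point): middle of the cover's bar handle: a round dark bar of 12 mm diameter, 110 mm long, parallel to the hinge, 35 mm outside the free edge; 225 mm from the hinge line along the cover and 25 mm towards its outer face
- dish_a: white stoneware lidded dish, the shortest of three that differ only in length: 86 mm long (own x), 86 mm wide (own y); body and lid 45 mm high, and on the lid's middle an upright bar grip 50 mm long (along x), 14 mm thick (along y), from 44 to 76 mm above the foot. Loose, about 0.4 kg. Origin: centre of its underside, z up; it looks the same turned by half a turn
- dish_b: white stoneware lidded dish, the middle one of three that differ only in length: 116 mm long (own x), 86 mm wide (own y); body and lid 45 mm high, and on the lid's middle an upright bar grip 50 mm long (along x), 14 mm thick (along y), from 44 to 76 mm above the foot. Loose, about 0.4 kg. Origin: centre of its underside, z up; it looks the same turned by half a turn
- dish_c: white stoneware lidded dish, the longest of three that differ only in length: 146 mm long (own x), 86 mm wide (own y); body and lid 45 mm high, and on the lid's middle an upright bar grip 50 mm long (along x), 14 mm thick (along y), from 44 to 76 mm above the foot. Loose, about 0.4 kg. Origin: centre of its underside, z up; it looks the same turned by half a turn
- mug: blue mug, 80 mm wide and 90 mm high, loose, bystander; origin: centre of its underside
- spice_jar: amber glass jar, 60 mm wide and 100 mm high, loose, bystander; origin: centre of its underside
- spatula: kitchen spatula lying flat, loose, bystander; origin: on its underside
Mind the look-alikes: they are no part of the job. Leave any pink or purple look-alike of the dish_c alone. Leave any pink look-alike of the dish_b alone.

How it is judged:
By the outcome, as a careful person would: the job done as asked, in the order asked, and still so for the second after the job is handed in, with the robot touching nothing.
It also fails if it takes over 61 s, if anything falls off the work surface, if the arm or the gripper's body presses on something with over 40 N, if the wrist force passes 120 N, or if a joint passes its speed limit or range.

ROBOT

A 7-joint arm with a two-finger parallel gripper is mounted at the origin on the work surface. World frame = base frame: x ahead of the robot, y to its left, z up, the work surface at z = 0. Lengths are in mm, angles in rad, forces in N, time in s.
With the tool pointing down it reaches from about 400 to 875 mm from the base axis. Payload 4.4 kg.
Tool frame: the origin (TCP) lies where the fingers leave the gripper's body, on its centre line; the fingertips stand 73 mm ahead of it and the grasp point (between the pads) lies 54 mm ahead of it; z points along the fingers, y is the line along which they close (so a half turn about z gives the same grasp; the last joint's range is limited). The gripper opens to 85 mm and grips with 20 to 120 N. Pads are 22 mm wide; open, the fingers measure 114 mm over their backs; the gripper's body (76 mm by 85 mm) begins 54 mm behind the grasp point. The pads swing forward as they close: fully open they stand 13 mm farther back than shut.
Start: joints at [1.198, 0.628, 0.038, 1.517, -0.027, 0.996, -0.02], TCP at [196.331, -619.654, 303.913] pointing down, gripper open.
Joint ranges: [-3.06, 3.06], [-0.37, 2.12], [-1.25, 1.32], [0.18, 2.47], [-1.1, 4.24], [0.23, 1.98], [-2.94, 2.94]. Speed limits (rad/s): [2.57, 2.57, 3.14, 3.14, 3.14, 3.14, 3.14].

INTERFACE

Orientations are given as [roll, pitch, yaw] about the fixed x, y, z axes, in that order (R = Rz(yaw) Ry(pitch) Rx(roll)).
In Python, from cell import ctrl gives the robot as it stands.
- The arm moves only by the tool send_rows, never from a script. Its argument "rows" is a list that holds one entry, the list of rows, each a list of 6 numbers: the shift along the tool's x, y, z in cm, then the turn, a rotation vector about the tool's x, y, z in rad. In form: [[[tx, ty, tz, wx, wy, wz], ...]]. A call has 1 to 10 rows; each row is the pose to reach, as a shift and turn from the pose commanded when the call began, along the tool's axes at that moment; what a row does not reach only later rows make up. A row lasts 1/10 s, in which the tool goes at most 50 mm and 8.59 degrees, less where a joint would pass 70% of its speed; a pose out of reach is approached as far as the arm can. A call with a gripper value outside its range is refused whole. "grip" is the closure in counts, from 0 (fully open) to 255 (shut), set as the call begins (left out, the last holds). The fingers move at their own pace and stop on an object; the grip force is fixed at half the most. Time passes only in rows, so rows that repeat a pose let the fingers close. It gives the time, the measured TCP pose, the force, the opening and the grip force at its end, in the units of the state.
- ctrl.read_state(): the state, without advancing time (a new reading comes with each control period).
- ctrl.get_image(name): name is "scene" or "side" or "wrist"; returns a dict with "pixels" (420x560x3 uint8, red, green, blue), "fx", "fy", "cx", "cy" (pixels), "D" ([k1, k2, p1, p2, k3] as OpenCV has them; the pictures are not rectified), "extrinsics" (4x4, takes a point from camera to world coordinates); the wrist camera has in their place "mount" (4x4, takes a point from camera to tool coordinates, whose origin is the TCP and whose axes are the flange's). Camera axes: x right, y up, looking along -z (the intrinsics and any distortion apply to the point x, -y, -z); pixel columns grow to the right and rows downward; lengths in mm; the calibration is good to about 2 mm. A picture is of the moment at which its call begins: read the wrist's pose just before it. There is no depth.
- ctrl.finish_job(): hands the job in; it is judged then, once.
The state is a dict: "clock": time; "qpos": joint angles; "qd": joint speeds; "tau": joint torques, N m; "eef_pos": TCP position; "tool_rot": TCP orientation; "force": force on the tool from outside, world axes, zero at the start; "torque": the same for the moment, N m; "width": finger opening in mm; "gripper_force": force on a finger pad.
Only numpy, scipy, OpenCV 4.12 (cv2) and the standard library are available. Lean on these libraries where they do the work, as an engineer would, in place of code of your own. Each camera call takes 0.05 s, during which the arm holds its last target. There are 200 camera calls.

## Working session

There is one attempt and no reset: what is moved stays moved. The work goes in short steps, Python scripts to look and compute and a tool call to move; the robot and the scene stay as the last step left them, time stands still between calls to the robot, and variables do not carry over. Pictures are saved under pics/ and viewed, at most 10 in all, crops included, and the job is handed in when it is done.

Besides the shell and the picture viewer there is one more tool, called after ">>>" as a command line: name --argument value ..., lists and objects as JSON in quotes. send_rows: Moves the arm, as the interface text tells. Its arguments: {"type":"object","properties":{"rows":{"type":"array","items":{"type":"array","items":{"type":"array","items":{"type":"number"}}}},"grip":{"type":"number"}},"required":["rows"]}

```bash
mkdir -p pics
cat > h.py <<'E'
import numpy as np, cv2, json
from scipy.spatial.transform import Rotation as R
from cell import ctrl
def snap(name,fn=None):
    s=ctrl.read_state(); im=ctrl.get_image(name)
    if 'extrinsics' in im: T=np.array(im['extrinsics'])
    else:
        W=np.eye(4); W[:3,:3]=R.from_euler('xyz',s['tool_rot']).as_matrix(); W[:3,3]=s['eef_pos']; T=W@np.array(im['mount'])
    K=np.array([[im['fx'],0,im['cx']],[0,im['fy'],im['cy']],[0,0,1.]]); D=np.array(im['D'],float)
    if fn: cv2.imwrite(f'pics/{fn}.png',im['pixels'][:,:,::-1]); np.savez(f'pics/{fn}.npz',T=T,K=K,D=D,pix=im['pixels'])
    return im['pixels'],T,K,D
def load(fn):
    d=np.load(f'pics/{fn}.npz'); return d['pix'],d['T'],d['K'],d['D']
def ray(uv,T,K,D):
    p=cv2.undistortPoints(np.array(uv,float).reshape(-1,1,2),K,D).reshape(-1,2)
    d=np.c_[p[:,0],-p[:,1],-np.ones(len(p))]@T[:3,:3].T
    return T[:3,3],d
def onz(uv,z,c):
    o,d=ray(uv,*c[1:]); return o+d*((z-o[2])/d[:,2])[:,None]
def proj(P,c):
    _,T,K,D=c; q=(np.atleast_2d(P)-T[:3,3])@T[:3,:3]; q=q*[1,-1,-1]
    return cv2.projectPoints(q,np.zeros(3),np.zeros(3),K,D)[0].reshape(-1,2)
E
python3 - <<'E'
from h import *
for n in('scene','side','wrist'): c=snap(n,n+'0'); print(n,c[1].round(2).tolist())
a=[cv2.imread(f'pics/{n}0.png') for n in('scene','side')]
print(ctrl.read_state())
E
```

```text
scene [[0.81, -0.4, 0.43, 944.96], [0.59, 0.53, -0.62, -747.21], [0.02, 0.75, 0.66, 690.2], [0.0, 0.0, 0.0, 1.0]]
side [[0.98, 0.12, -0.14, 398.67], [-0.19, 0.57, -0.8, -1024.99], [-0.02, 0.81, 0.59, 687.17], [0.0, 0.0, 0.0, 1.0]]
wrist [[0.3, 0.92, 0.26, 262.45], [-0.95, 0.29, 0.08, -599.5], [-0.0, -0.27, 0.96, 372.96], [0.0, 0.0, 0.0, 1.0]]
{'clock': 0.15, 'qpos': array([ 1.19822794,  0.62915208,  0.03849343,  1.51811689, -0.0269823 ,
        0.99630337, -0.02000763]), 'qd': array([-0.00105435, -0.00299209, -0.00079856, -0.00309206, -0.00085514,
       -0.00030477,  0.00183928]), 'tau': array([ 2.46707808e-03, -5.63802695e+01,  1.22811958e+00, -1.93653381e+01,
        1.11506824e-02,  7.36533024e-03,  1.75491442e-05]), 'eef_pos': array([ 196.18279935, -619.30974924,  303.19600615]), 'tool_rot': array([-3.14013279e+00,  4.88583548e-05,  3.06734471e-01]), 'force': array([-0.21157582,  0.42409503,  0.3347684 ]), 'torque': array([-0.01864731, -0.00202994, -0.03560409]), 'gripper_force': 0.0, 'width': 85.76675162093345}
```

View pics/scene0.png

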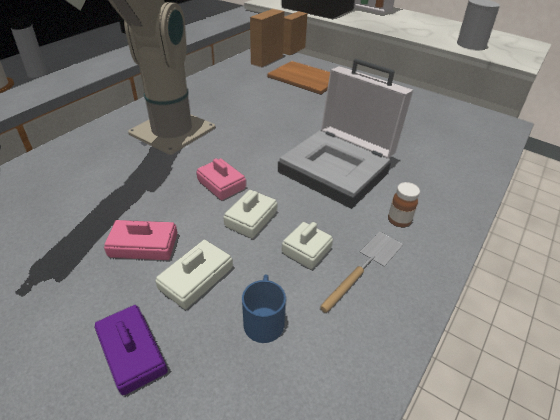

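View pics/side0.png

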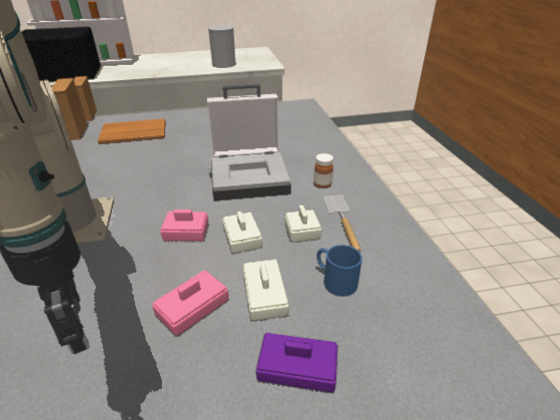

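Scene picture: white dishes at (250,212), (307,243) and (195,271). There are pink look-alikes at (221,178) and (141,240) and a purple one at (130,347). The warmer is at (335,160) with its cover open towards the back, the mug at (264,310), the jar at (404,205) and the spatula at (360,270). Side picture: the same whites are at (242,231), (303,223) and (265,287). I'll fit the lengths by silhouette.

```bash
cat > fit.py <<'E'
from h import *
from scipy.optimize import minimize
def box(lx,ly,z0,z1): return np.array([[sx*lx/2,sy*ly/2,z] for sx in(-1,1) for sy in(-1,1) for z in(z0,z1)])
def place(P,x,y,a,z=0): c,s=np.cos(a),np.sin(a); return P@np.array([[c,s,0],[-s,c,0],[0,0,1]])+[x,y,z]
S=4
def mask(L,p,c,z=0):
    m=np.zeros((420*S,560*S),np.uint8)
    for B in(box(L,86,0,45),box(50,14,44,76)):
        u=proj(place(B,*p,z),c)*S+(S-1)/2
        cv2.fillConvexPoly(m,cv2.convexHull(u.astype(np.float32)).round().astype(np.int32),1)
    return cv2.resize(m*255,(560,420),interpolation=cv2.INTER_AREA)/255.
def white(c,seed):
    p=c[0].astype(int); 
    w=((p.min(2)>75)&(p[:,:,0]-p[:,:,2]>9)&(abs(p[:,:,0]-p[:,:,1])<14)).astype(np.uint8)
    w=cv2.morphologyEx(w,cv2.MORPH_CLOSE,np.ones((3,3)))
    n,l,st,ce=cv2.connectedComponentsWithStats(w)
    k=1+np.argmin(np.linalg.norm(ce[1:]-seed,axis=1)+1e3*(st[1:,4]<100)); m=(l==k).astype(np.uint8)
    cs,_=cv2.findContours(m,0,1); cv2.drawContours(m,cs,-1,1,-1); return m.astype(float)
def fitdish(cams,seeds,Ls=(86,116,146),p0=None):
    ms=[white(c,s) for c,s in zip(cams,seeds)]; best=[]
    g=onz([seeds[0]],30,cams[0])[0][:2] if p0 is None else p0[:2]
    for L in Ls:
        f=lambda q:sum(abs(mask(L,(q[0],q[1],q[2]/50),c)-m).sum()/m.sum() for c,m in zip(cams,ms))
        rs=[minimize(f,[*g,a*50],method='Nelder-Mead',options=dict(initial_simplex=np.array([*g,a*50])+np.array([[0,0,0],[12,0,0],[0,12,0],[0,0,12]]),maxiter=120)) for a in (np.arange(-1.5,1.6,.5) if p0 is None else [p0[2]])]
        r=min(rs,key=lambda r:r.fun); best.append((round(r.fun,3),L,r.x[:2].round(1),round(r.x[2]/50,3)))
    return [m.sum() for m in ms],sorted(best,key=lambda b:b[0])
E
python3 - <<'E'
from fit import *
cs=[load('scene0'),load('side0')]
for s in([(250,212),(242,231)],[(307,243),(303,223)],[(195,271),(265,287)]): print(fitdish(cs,s))
a=cv2.resize(cv2.imread('pics/scene0.png')[50:210,265:425],(640//2*1+80,400),interpolation=cv2.INTER_CUBIC)
b=cv2.resize(cv2.imread('pics/side0.png')[75:205,190:320],(400,400),interpolation=cv2.INTER_CUBIC)
cv2.imwrite('pics/crop1.png',np.hstack([a,b]))
a=cv2.imread('pics/scene0.png')[180:310,150:345]
cv2.imwrite('pics/crop2.png',cv2.resize(a,(780,520),interpolation=cv2.INTER_CUBIC))
E
```

```text
([np.float64(1253.0), np.float64(1241.0)], [(np.float64(0.438), 86, array([ 471.7, -172.3]), np.float64(0.115)), (np.float64(0.594), 116, array([ 471.6, -175. ]), np.float64(-1.461)), (np.float64(1.004), 146, array([ 471.2, -159.9]), np.float64(1.658))])
([np.float64(1171.0), np.float64(998.0)], [(np.float64(0.643), 86, array([ 642.2, -181.8]), np.float64(-1.64)), (np.float64(1.151), 116, array([ 642.9, -166.2]), np.float64(1.527)), (np.float64(1.653), 146, array([ 640.5, -150.6]), np.float64(-1.55))])
([np.float64(2364.0), np.float64(2239.0)], [(np.float64(0.46), 116, array([ 495.9, -398.6]), np.float64(1.566)), (np.float64(0.477), 146, array([ 496.2, -392.4]), np.float64(-1.603)), (np.float64(0.72), 86, array([ 495.2, -414. ]), np.float64(-1.564))])
```

View pics/crop1.png

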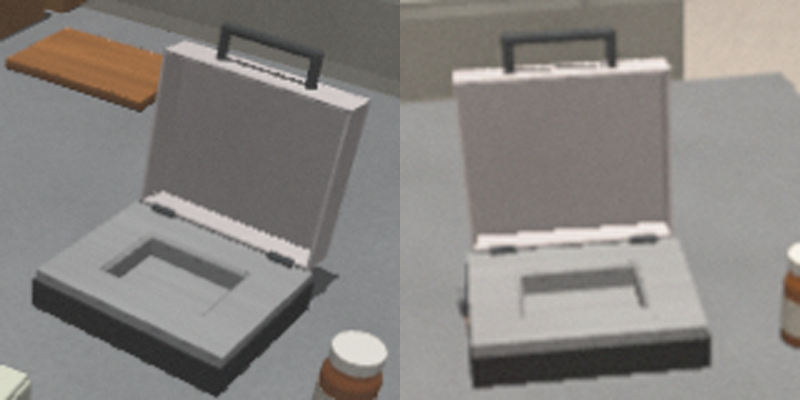

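View pics/crop2.png

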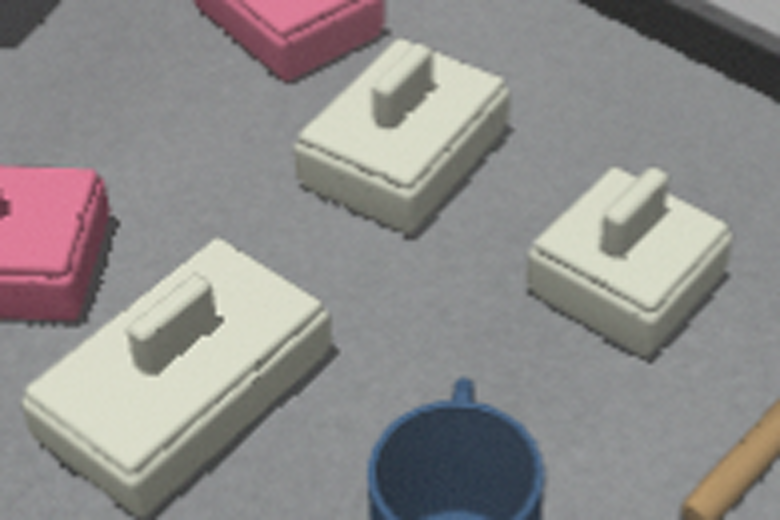

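```bash
cat > w.py <<'E'
from h import *
from scipy.optimize import least_squares
def place(P,x,y,a,z=0): c,s=np.cos(a),np.sin(a); return np.atleast_2d(P)@np.array([[c,s,0],[-s,c,0],[0,0,1]])+[x,y,z]
sc,sd=load('scene0'),load('side0')
px=lambda a,o,k:(np.array(a,float)+.5)/k-.5+o
# corners: left-front..: own (x,y): FL(-,-) FR(+,-) BR(+,+)
s1=px([[35,278],[220,360],[312,273],[33,305],[218,393]],[265,50],2.5)
s2=px([[72,346],[308,335],[278,240],[75,385],[310,365]],[190,75],400/130)
M=np.array([[-120,-100,50],[120,-100,50],[120,100,50],[-120,-100,0],[120,-100,0]])
f=lambda q:np.r_[(proj(place(M,*q),sc)-s1).ravel(),(proj(place(M,*q),sd)-s2).ravel()]
z=onz(s1[:3],50,sc); print(z.round(0).tolist(), onz(s2[:3],50,sd).round(0).tolist())
g=[*z[[0,2]].mean(0)[:2],np.arctan2(*(z[1]-z[0])[1::-1])]
r=least_squares(f,g,x_scale=[10,10,.1],loss='soft_l1'); print(r.x, f(r.x).round(1))
h1=px([[224,31],[320,56]],[265,50],2.5);h2=px([[107,37],[213,34]],[190,75],400/130)
def cov(th): # handle ends own frame
    c,s=np.cos(th),np.sin(th); y=97-225*c+25*s; zz=52+225*s+25*c
    return np.array([[-55,y,zz],[55,y,zz]])
f2=lambda q:np.r_[(proj(place(cov(q[0]),*r.x),sc)-h1).ravel(),(proj(place(cov(q[0]),*r.x),sd)-h2).ravel()]
r2=least_squares(f2,[1.75]); print(r2.x,f2(r2.x).round(1))
for n,c in(('sc',sc),('sd',sd)): print(n,proj(place([[sx*63,sy*48,50] for sx in(-1,1) for sy in (-1,1)],*r.x),c).round(1).tolist())
E
python3 w.py
python3 - <<'E'
from fit import *
cs=[load('scene0'),load('side0')]
for u,v in((252,205),(262,228),(240,226),(215,210)): print(cs[0][0][v,u])
for u,v in((242,232),(230,240),(250,242),(232,234),(300,240),(210,205)): print(cs[1][0][v,u])
E
```

```text
[[424.0, 10.0, 50.0], [655.0, 8.0, 50.0], [665.0, 211.0, 50.0]] [[413.0, 23.0, 50.0], [647.0, -7.0, 50.0], [662.0, 202.0, 50.0]]
[ 5.39231548e+02  1.17296293e+02 -5.31727390e-02] [-0.2 -3.5  0.3 -0.7 -0.4 -0.1  0.1  0.2 -1.8  1.   0.2 -0.2  0.6 -3.3
  0.3 -1.1  0.8  0.7 -0.2  0.5]
[1.67461849] [ 0.8 -1.6 -1.3 -0.4  0.3  0.4 -0.4 -0.6]
sc [[306.0, 157.0], [325.0, 143.0], [344.5, 174.7], [362.4, 159.1]]
sd [[230.9, 176.8], [229.2, 162.6], [270.1, 173.6], [266.2, 159.7]]
[107 107  99]
[79 80 79]
[124 126 116]
[141 143 143]
[239 238 221]
[200 197 174]
[150 149 132]
[239 238 222]
[122 120 108]
[158 158 156]
```

```bash
cat >> h.py <<'E'
def delta(pos,yaw,frm=None,fyaw=None):
    "shift (cm, tool axes) and tool-z turn to a tool-down pose"
    s=ctrl.read_state(); Rm=R.from_euler('xyz',s['tool_rot']) if fyaw is None else R.from_euler('xyz',[np.pi,0,fyaw])
    p=s['eef_pos'] if frm is None else np.array(frm)
    t=Rm.inv().apply(np.array(pos)-p)/10; w=(Rm.inv()*R.from_euler('xyz',[np.pi,0,yaw])).as_rotvec()
    return t.round(2),w.round(3)
E
python3 -c "
from h import *
print(delta([471,-190,303.9],1.6,[196.33,-619.65,303.9],.307))"
```

```text
(array([ 39.17, -32.66,  -0.  ]), array([ 0.   ,  0.   , -1.293]))
```

>>> send_rows --rows '[[[3.5, -3, 0, 0, 0, -0.13], [7.5, -6, 0, 0, 0, -0.26], [11.5, -9.5, 0, 0, 0, -0.39], [15.5, -13, 0, 0, 0, -0.52], [19.5, -16, 0, 0, 0, -0.65], [23.5, -19.5, 0, 0, 0, -0.78], [27.5, -23, 0, 0, 0, -0.91], [31.5, -26, 0, 0, 0, -1.04], [35, -29, 0, 0, 0, -1.17], [39.2, -32.7, 0, 0, 0, -1.293]]]'

```text
clock: 1.15
eef_pos: [464.5, -200.4, 304.0]
tool_rot: [3.141, 0.0, 1.605]
force: [1.1, -0.3, 0.3]
width: 85.5
gripper_force: 0.0
```

>>> send_rows --rows '[[[0, 0, 0, 0, 0, 0], [0, 0, 0, 0, 0, 0]]]'

```text
clock: 1.35
eef_pos: [464.0, -201.0, 303.8]
tool_rot: [-3.141, -0.0, 1.602]
force: [-0.1, -1.4, -0.5]
width: 85.4
gripper_force: 0.0
```

Run:
```python
from fit import *
c=snap('wrist','wb'); print(ctrl.read_state()['eef_pos'],ctrl.read_state()['tool_rot'],ctrl.read_state()['force'])
```

```text
[ 463.23673516 -202.49136984  303.65673819] [-3.14048865e+00  4.41476588e-04  1.59914435e+00] [-0.54585948 -0.68271478  0.38586232]
```

View pics/wb.png

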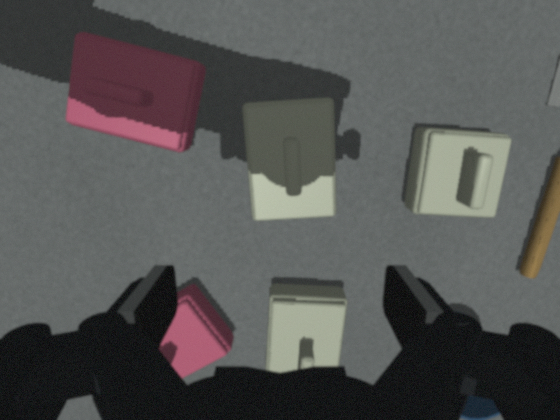

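Wrist picture: the middle dish's lid corners are at (245,103), (333,97), (335,215) and (254,220). The square dish is at right (465,172) and the long dish at the bottom (305,330). The candidates for the white dish were (250,212), (307,243) and (195,271) in the scene view. The lid's aspect ratio of about 1.35 makes (250,212) dish_b.

Run:
```python
from fit import *
from scipy.optimize import least_squares
c=load('wb')
P=onz([[245,103],[333,97],[335,215],[254,220]],44,c); print(P.round(1).tolist(),[np.linalg.norm(P[i]-P[i-1]).round(1) for i in range(4)])
# silhouette mask: anything brighter/yellowish; combine with lit/shadow
p=c[0].astype(int); w=((p[:,:,0]-p[:,:,2]>6)).astype(np.uint8); w[:,:240]=0; w[:,345:]=0; w[240:]=0;w[:90]=0
w=cv2.morphologyEx(cv2.morphologyEx(w,cv2.MORPH_OPEN,np.ones((3,3))),cv2.MORPH_CLOSE,np.ones((7,7)))
print(w.sum())
for L in(86,116,146):
  f=lambda q:abs(mask(L,(q[0],q[1],q[2]/50),c)-w).sum()/w.sum()
  g=np.array([*P.mean(0)[:2],1.58*50]); r=minimize(f,g,method='Nelder-Mead',options=dict(initial_simplex=g+np.array([[0,0,0],[12,0,0],[0,12,0],[0,0,8]])))
  print(L,r.fun,r.x[:2],r.x[2]/50)
# grip top centre
print(onz([[292,140],[294,193]],76,c))
print(p[120,:][[230,240,250,290,320,340]].tolist(), p[180,255:260].tolist())
# multi-camera segmentation
cs=[load('scene0'),load('side0')]
```

```text
[[430.5, -126.5, 44.0], [509.8, -118.7, 44.0], [519.7, -229.4, 44.0], [440.2, -237.1, 44.0]] [np.float64(111.0), np.float64(79.7), np.float64(111.2), np.float64(79.9)]
3175
86 1.5088368071638103 [ 474.79692991 -237.7364074 ] 1.5210224949524855
116 2.26188791106994 [ 487.42391133 -238.44863537] 1.9571342194148706
146 2.8664282846997065 [ 485.38725261 -264.22906086] 1.7035627470180987
[[ 473.2557683  -155.83937994   76.        ]
 [ 476.86555263 -201.2805703    76.        ]]
[[48, 52, 50], [53, 56, 54], [87, 92, 79], [85, 89, 78], [86, 90, 80], [89, 92, 91]] [[186, 194, 173], [185, 193, 172], [188, 194, 173], [186, 193, 171], [188, 193, 172]]
```

Run:
```python
from h import *
s=ctrl.read_state();print(s['eef_pos'],s['tool_rot'])
print(delta([475,-178.5,200],1.655),delta([475,-178.5,124],1.655))
```

```text
[ 463.23673516 -202.49136984  303.65673819] [-3.14048865e+00  4.41476588e-04  1.59914435e+00]
(array([ 2.37,  1.26, 10.36]), array([-0.001,  0.   , -0.056])) (array([ 2.37,  1.26, 17.96]), array([-0.001,  0.   , -0.056]))
```

>>> send_rows --rows '[[[0.8, 0.4, 3.5, 0, 0, -0.02], [1.6, 0.9, 7, 0, 0, -0.04], [2.37, 1.26, 10.36, 0, 0, -0.056], [2.37, 1.26, 10.36, 0, 0, -0.056], [2.37, 1.26, 10.36, 0, 0, -0.056]]]' --grip 0

```text
clock: 1.9
eef_pos: [474.9, -179.4, 200.4]
tool_rot: [-3.14, 0.0, 1.653]
force: [0.1, -1.1, 1.5]
width: 85.8
gripper_force: 0.0
```

Run:
```python
from h import *
s=ctrl.read_state();print(s['eef_pos'],s['tool_rot'])
snap('wrist','wb2');s=ctrl.read_state();print(s['eef_pos'],s['tool_rot'])
print(delta([475,-178.5,124],1.655))
```

```text
[ 474.91677679 -179.44548116  200.43132719] [-3.14000641e+00  3.70445417e-04  1.65312738e+00]
[ 475.63854598 -179.58496272  201.32607804] [3.14090837e+00 1.25799683e-03 1.65303193e+00]
(array([ 0.12, -0.06,  7.73]), array([ 0.001,  0.001, -0.002]))
```

View pics/wb2.png

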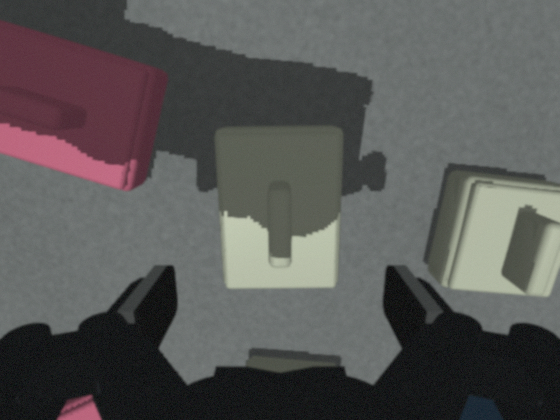

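The dish is square to the tool, with its grip at (280,225) centred between the fingers at 176 and 383. I'm going down.

>>> send_rows --rows '[[[0, 0, 2.5, 0, 0, 0], [0.1, 0, 5, 0, 0, 0], [0.1, 0, 7, 0, 0, 0], [0.1, 0, 7.7, 0, 0, 0], [0.1, 0, 7.7, 0, 0, 0]]]' --grip 0

```text
clock: 2.45
eef_pos: [475.8, -177.9, 124.0]
tool_rot: [3.141, 0.001, 1.654]
force: [-0.7, -0.3, 0.2]
width: 85.3
gripper_force: 0.0
```

>>> send_rows --rows '[[[0, 0, 0, 0, 0, 0], [0, 0, 0, 0, 0, 0], [0, 0, 0, 0, 0, 0], [0, 0, 0, 0, 0, 0], [0, 0, 0, 0, 0, 0], [0, 0, 0, 0, 0, 0], [0, 0, 0, 0, 0, 0], [0, 0, 0, 0, 0, 0]]]' --grip 255

```text
clock: 3.25
eef_pos: [475.5, -177.1, 123.7]
tool_rot: [3.142, 0.0, 1.656]
force: [-2.0, 0.4, 5.1]
width: 13.1
gripper_force: 59.4
```

>>> send_rows --rows '[[[0, 0, -2, 0, 0, 0], [0, 0, -5, 0, 0, 0], [0, 0, -9, 0, 0, 0], [0, 0, -13, 0, 0, 0], [0, 0, -17, 0, 0, 0], [0, 0, -19.6, 0, 0, 0], [0, 0, -19.6, 0, 0, 0]]]'

```text
clock: 3.95
eef_pos: [477.1, -177.3, 322.3]
tool_rot: [3.135, 0.003, 1.655]
force: [0.7, -0.2, -3.5]
width: 12.9
gripper_force: 59.2
```

Run:
```python
from h import *
s=ctrl.read_state();print(s['eef_pos'],s['tool_rot'],s['width'],s['force'])
print(delta([540,6,320],1.52))
```

```text
[ 477.09332662 -177.26544217  322.32502265] [3.13537633e+00 2.73861431e-03 1.65547531e+00] 12.938686356821933 [ 0.6707829  -0.21151721 -3.52230317]
(array([17.73,  7.82,  0.23]), array([0.006, 0.002, 0.135]))
```

>>> send_rows --rows '[[[3, 1.3, 0, 0, 0, 0.03], [7, 3, 0, 0, 0, 0.06], [11, 5, 0, 0, 0, 0.09], [15, 6.6, 0, 0, 0, 0.12], [17.7, 7.8, 0, 0, 0, 0.135], [17.7, 7.8, 0, 0, 0, 0.135], [17.7, 7.8, 0, 0, 0, 0.135]]]'

```text
clock: 4.65
eef_pos: [537.3, 6.5, 317.3]
tool_rot: [-3.138, 0.001, 1.523]
force: [-0.6, -0.3, -5.0]
width: 12.8
gripper_force: 59.1
```

Run:
```python
from h import *
s=ctrl.read_state();print(s['eef_pos'],s['tool_rot'])
c=snap('wrist','wbay'); print(ctrl.read_state()['eef_pos'],c[2])
u=proj(np.array([[477+sx*63,0,50] for sx in (-1,1)]),c)
from w import place
```

```text
[537.26225588   6.53882824 317.34879614] [-3.13775013e+00  6.22499615e-04  1.52306990e+00]
[537.19734989   5.19476393 317.54497529] [[350.2203707    0.         279.70598955]
 [  0.         350.2203707  209.75964431]
 [  0.           0.           1.        ]]
[[424.0, 10.0, 50.0], [655.0, 8.0, 50.0], [665.0, 211.0, 50.0]] [[413.0, 23.0, 50.0], [647.0, -7.0, 50.0], [662.0, 202.0, 50.0]]
[ 5.39231548e+02  1.17296293e+02 -5.31727390e-02] [-0.2 -3.5  0.3 -0.7 -0.4 -0.1  0.1  0.2 -1.8  1.   0.2 -0.2  0.6 -3.3
  0.3 -1.1  0.8  0.7 -0.2  0.5]
[1.67461849] [ 0.8 -1.6 -1.3 -0.4  0.3  0.4 -0.4 -0.6]
sc [[306.0, 157.0], [325.0, 143.0], [344.5, 174.7], [362.4, 159.1]]
sd [[230.9, 176.8], [229.2, 162.6], [270.1, 173.6], [266.2, 159.7]]
```

View pics/wbay.png

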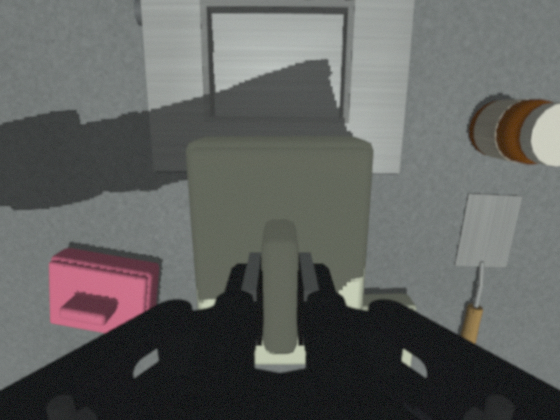

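Wrist picture: the deck's front corners are at (152,171) and (400,173) and its sides reach row 0 at 142 and 414. The bay mouth spans columns 202 to 354, with its far edge near row 8.

Run:
```python
from h import *
c=load('wbay')
P=onz([[152,171],[400,173],[142,0],[414,0],[202,10],[354,10],[203,90],[352,90]],50,c); print(P.round(1).tolist())
print(np.linalg.norm(P[1]-P[0]), np.linalg.norm(P[5]-P[4]))
e=P[1]-P[0]; print('yaw front',np.arctan2(e[1],e[0]),'sides',[np.arctan2(*(P[b]-P[a])[1::-1])-np.pi/2 for a,b in((0,2),(1,3),(6,4),(7,5))])
a=np.arctan2(e[1],e[0]); print('origin from front edge',(P[0]+P[1])/2+100*np.array([-np.sin(a),np.cos(a),0]))
F=onz([[213,13],[345,12],[214,95],[341,80]],20,c); print(F.round(1).tolist())
g=c[0].astype(int).sum(2)//3
print(g[60,190:225].tolist()); print(g[60,335:365].tolist()); print(g[0:24,250].tolist(),g[0:24,310].tolist()); print(g[20,134:150].tolist(),g[20,405:422].tolist(),g[150,145:160].tolist(),g[150,395:408].tolist())
```

```text
[[412.4, 24.5, 50.0], [654.5, 11.3, 50.0], [423.7, 176.2, 50.0], [661.9, 164.5, 50.0], [475.9, 164.5, 50.0], [609.0, 158.0, 50.0], [470.3, 97.1, 50.0], [607.2, 90.5, 50.0]]
242.48819249193687 133.2976186748558
yaw front -0.05470113769875586 sides [np.float64(-0.07392224576074735), np.float64(-0.0476724830628954), np.float64(-0.08264054056268355), np.float64(-0.027625331044940804)]
origin from front edge [538.95421649 117.73671817  50.        ]
[[480.4, 169.3, 20.0], [606.4, 164.0, 20.0], [474.6, 93.7, 20.0], [602.1, 102.0, 20.0]]
[164, 164, 163, 166, 166, 165, 166, 167, 167, 165, 163, 151, 137, 129, 125, 127, 123, 114, 97, 74, 67, 69, 98, 137, 158, 168, 168, 170, 169, 168, 168, 169, 169, 170, 167]
[168, 170, 167, 168, 166, 159, 131, 93, 73, 71, 91, 108, 122, 128, 129, 125, 130, 147, 162, 167, 167, 167, 168, 167, 168, 165, 166, 166, 165, 166]
[128, 126, 127, 128, 127, 112, 94, 78, 71, 70, 71, 72, 93, 125, 152, 165, 164, 165, 164, 166, 167, 168, 168, 167] [119, 125, 124, 123, 123, 115, 101, 81, 75, 70, 70, 72, 83, 107, 140, 160, 165, 166, 163, 161, 164, 166, 166, 167]
[123, 114, 101, 90, 85, 88, 91, 108, 132, 144, 151, 150, 152, 152, 152, 153] [150, 151, 151, 150, 150, 149, 145, 140, 126, 119, 119, 121, 122, 122, 122, 121, 122] [64, 68, 59, 65, 65, 66, 64, 72, 75, 75, 75, 75, 74, 76, 75] [162, 161, 163, 161, 159, 154, 142, 128, 123, 119, 118, 119, 119]
```

Run:
```python
from h import *
c=load('wbay'); s=ctrl.read_state()
print('lid far edge', (onz([[280,140]],s['eef_pos'][2]-80,c)-s['eef_pos']).round(1))
print(delta([540,118,317],3.087),s['qpos'].round(2))
```

```text
lid far edge [[  3.2  57.5 -80. ]]
(array([11.28, -0.28,  0.04]), array([-0.004, -0.002, -1.566])) [ 0.19  0.47 -0.37  1.81  0.21  0.91 -0.32]
```

>>> send_rows --rows '[[[1, 0, 0, 0, 0, -0.14], [2, 0, 0, 0, 0, -0.28], [3, -0.1, 0, 0, 0, -0.42], [4.2, -0.1, 0, 0, 0, -0.56], [5.4, -0.1, 0, 0, 0, -0.7], [6.6, -0.2, 0, 0, 0, -0.84], [7.8, -0.2, 0, 0, 0, -0.98], [9, -0.2, 0, 0, 0, -1.12], [10.2, -0.3, 0, 0, 0, -1.26], [11.3, -0.3, 0, 0, 0, -1.4]]]'

```text
clock: 5.7
eef_pos: [540.6, 117.1, 318.3]
tool_rot: [-3.14, -0.001, 2.924]
force: [-0.1, -0.9, -3.7]
width: 13.1
gripper_force: 59.1
```

Run:
```python
from h import *
s=ctrl.read_state();print(s['eef_pos'],s['tool_rot'],s['qpos'].round(2))
print(delta([540,118,300],3.087))
```

```text
[540.55639855 117.13654625 318.33404624] [-3.13967291e+00 -1.27413790e-03  2.92370204e+00] [ 0.22  0.56 -0.74  1.76  0.45  1.    0.65]
(array([0.07, 0.08, 1.83]), array([-0.002, -0.001, -0.163]))
```

>>> send_rows --rows '[[[0, 0, 2, 0, 0, -0.08], [0, 0, 4, 0, 0, -0.163], [0, 0, 7.5, 0, 0, -0.163], [0, 0, 10.5, 0, 0, -0.163], [0, 0, 12.5, 0, 0, -0.163], [0, 0, 13.2, 0, 0, -0.163], [0, 0, 13.2, 0, 0, -0.163], [0, 0, 13.2, 0, 0, -0.163]]]'

```text
clock: 6.5
eef_pos: [541.5, 118.6, 188.0]
tool_rot: [3.141, 0.001, 3.083]
force: [-0.3, 1.3, -2.3]
width: 13.1
gripper_force: 59.0
```

Run:
```python
from h import *
for i in range(3):
  s=ctrl.read_state();print(s['eef_pos'],s['tool_rot']); snap('wrist','x%d'%i)
snap('side','side1');snap('scene','scene1')
print(delta([540,118,144],3.087))
a=cv2.resize(cv2.imread('pics/scene1.png')[50:210,265:425],(400,400),interpolation=cv2.INTER_CUBIC)
b=cv2.resize(cv2.imread('pics/side1.png')[75:205,190:320],(400,400),interpolation=cv2.INTER_CUBIC)
cv2.imwrite('pics/crop3.png',np.hstack([a,b]))
```

```text
[541.45195306 118.6280242  188.00820485] [3.14129156e+00 1.17904278e-03 3.08278070e+00]
[541.62040259 118.90612906 188.3811972 ] [3.14100705e+00 1.96062007e-03 3.08302905e+00]
[541.62825559 119.02353437 188.48694319] [3.14096410e+00 2.20852566e-03 3.08321580e+00]
(array([ 0.13, -0.12,  4.42]), array([ 0.   ,  0.002, -0.003]))
```

View pics/crop3.png

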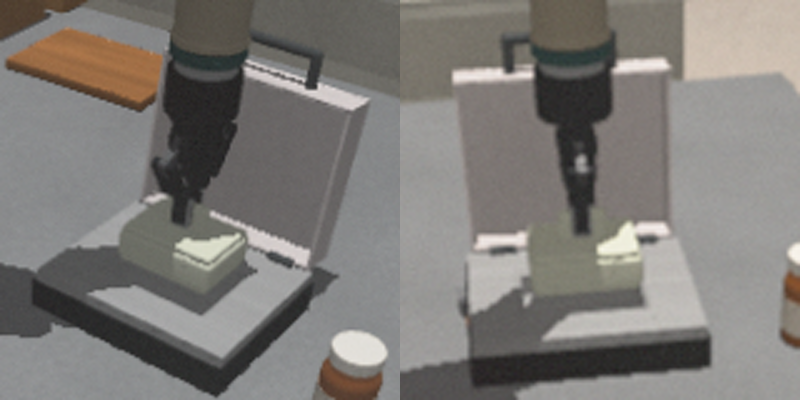

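The dish hangs square over the bay, at (182,245) in the left half and (585,255) in the right half. I'm lowering it.

>>> send_rows --rows '[[[0.1, -0.1, 0.7, 0, 0, 0], [0.1, -0.1, 1.4, 0, 0, 0], [0.1, -0.1, 2.1, 0, 0, 0], [0.1, -0.1, 2.8, 0, 0, 0], [0.1, -0.1, 3.4, 0, 0, 0], [0.1, -0.1, 3.8, 0, 0, 0], [0.1, -0.1, 4.1, 0, 0, 0], [0.1, -0.1, 4.3, 0, 0, 0], [0.1, -0.1, 4.4, 0, 0, 0], [0.1, -0.1, 4.4, 0, 0, 0]]]'

```text
clock: 7.75
eef_pos: [539.9, 118.1, 143.7]
tool_rot: [-3.141, 0.0, 3.084]
force: [0.2, -0.8, 0.2]
width: 12.8
gripper_force: 59.5
```

>>> send_rows --rows '[[[0, 0, 0, 0, 0, 0], [0, 0, 0, 0, 0, 0]]]'

```text
clock: 7.95
eef_pos: [539.8, 118.1, 143.7]
tool_rot: [-3.142, 0.0, 3.084]
force: [-2.3, -0.6, 2.4]
width: 12.9
gripper_force: 59.9
```

>>> send_rows --rows '[[[0, 0, 0, 0, 0, 0], [0, 0, 0, 0, 0, 0], [0, 0, 0, 0, 0, 0], [0, 0, 0, 0, 0, 0], [0, 0, -0.5, 0, 0, 0], [0, 0, -2.5, 0, 0, 0], [0, 0, -6, 0, 0, 0], [0, 0, -10.5, 0, 0, 0], [0, 0, -15, 0, 0, 0], [0, 0, -19, 0, 0, 0]]]' --grip 0

```text
clock: 8.95
eef_pos: [539.7, 118.3, 335.9]
tool_rot: [3.141, 0.001, 3.084]
force: [1.3, -0.6, 0.2]
width: 85.4
gripper_force: 0.0
```

>>> send_rows --rows '[[[0, 0, -2, 0, 0, 0], [0, 0, -4, 0, 0, 0], [0, 0, -4, 0, 0, 0], [0, 0, -4, 0, 0, 0]]]'

```text
clock: 9.35
eef_pos: [539.6, 117.9, 373.3]
tool_rot: [-3.141, 0.0, 3.084]
force: [-0.2, -0.0, -0.1]
width: 85.3
gripper_force: 0.0
```

Run:
```python
from h import *
s=ctrl.read_state();print(s['eef_pos'],s['tool_rot'],s['force'])
snap('wrist','placed')
```

```text
[539.6257687  117.94593379 373.32782267] [-3.14131606e+00  4.34350925e-04  3.08374383e+00] [-0.1708698  -0.04418071 -0.0820682 ]
```

View pics/placed.png

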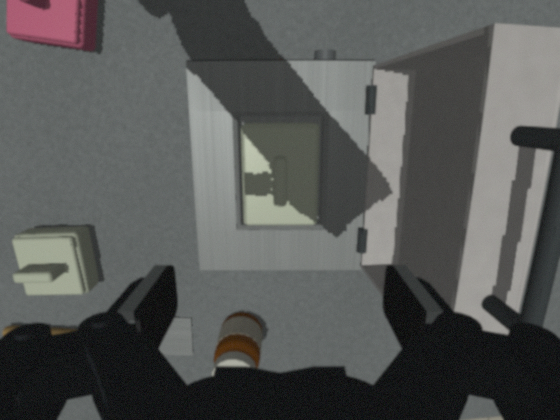

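Wrist picture: the dish sits centred in the bay at (280,172) with its edges parallel to the mouth. The handle bar is at right, near (545,220). I'll check the bar and compute the fold path.

```bash
cat > cov.py <<'E'
from h import *
W=np.array([540,118.]); A=-.055
def bar(th,x=0): c,s=np.cos(th),np.sin(th); return 97-225*c+25*s, 52+225*s+25*c
def wp(x,y,z): return np.array([W[0]+x*np.cos(A)-y*np.sin(A), W[1]+x*np.sin(A)+y*np.cos(A), z])
def meas(names,clicks,x):
    from scipy.optimize import least_squares
E
python3 - <<'E'
from cov import *
c=load('placed')
for th in(1.6,1.675,1.75): print(th,[proj(wp(x,*bar(th)),c)[0].round(0).tolist() for x in(-55,0,55)],wp(0,*bar(th)).round(0))
y,z=bar(1.675); print(delta(wp(0,y+50,395),1.515), delta(wp(0,y+50,z+60),1.515,wp(0,y+50,395),1.515))
E
```

```text
1.6 [[546.0, 143.0], [526.0, 248.0], [506.0, 338.0]] [547. 246. 276.]
1.675 [[573.0, 143.0], [551.0, 246.0], [530.0, 334.0]] [548. 263. 273.]
1.75 [[596.0, 142.0], [573.0, 243.0], [552.0, 329.0]] [549. 279. 269.]
(array([-0.  , 19.56, -2.25]), array([-1.000e-03, -0.000e+00,  1.569e+00])) (array([ 0.  , -0.  ,  6.18]), array([0., 0., 0.]))
```

>>> send_rows --rows '[[[0, 0, -2.2, 0, 0, 0.14], [0, 1, -2.2, 0, 0, 0.28], [0, 3, -2.2, 0, 0, 0.42], [0, 5.5, -2.2, 0, 0, 0.56], [0, 8, -2.2, 0, 0, 0.7], [0, 10.5, -2.2, 0, 0, 0.84], [0, 13, -2.2, 0, 0, 0.98], [0, 15.5, -2.2, 0, 0, 1.12], [0, 18, -2.2, 0, 0, 1.26], [0, 19.6, -2.2, 0, 0, 1.4]]]' --grip 255

```text
clock: 10.4
eef_pos: [550.2, 315.8, 393.4]
tool_rot: [-3.139, 0.0, 1.68]
force: [-0.4, -0.4, 0.5]
width: -0.1
gripper_force: 0.0
```

Run:
```python
from cov import *
s=ctrl.read_state(); print(s['eef_pos'],s['tool_rot'],s['width'],s['qpos'].round(2))
y,z=bar(1.675); print(delta(wp(0,y+50,z+60),1.515))
```

```text
[550.213539   315.75854661 393.4328733 ] [-3.13869242e+00  2.59632196e-04  1.68029085e+00] -0.14941431969453572 [-0.3   0.56 -0.45  1.43  0.25  1.21 -0.67]
(array([-0.28,  0.04,  6.03]), array([-0.003,  0.   ,  0.165]))
```

>>> send_rows --rows '[[[-0.1, 0, 0, 0, 0, 0.08], [-0.2, 0, 0, 0, 0, 0.165], [-0.3, 0, 3, 0, 0, 0.165], [-0.3, 0, 6, 0, 0, 0.165], [-0.3, 0, 6, 0, 0, 0.165], [-0.3, 0, 6, 0, 0, 0.165]]]'

```text
clock: 11.0
eef_pos: [551.2, 310.7, 334.5]
tool_rot: [-3.14, 0.001, 1.519]
force: [-0.0, 0.7, 0.5]
width: -0.0
gripper_force: 0.0
```

Run:
```python
from cov import *
s=ctrl.read_state(); print(s['eef_pos'],s['tool_rot'],s['force'])
for th in np.arange(1.7,.7,-.1):
    y,z=bar(th); d=11 if th>1.1 else 9.5
    print(round(th,2),*delta(wp(0,y+17,z+73-d),1.515))
y,z=bar(.82);print(delta(wp(0,y+17,z+73-9.5),1.515))
snap('scene','scene2')
a=cv2.imread('pics/scene2.png')[30:210,265:425]; cv2.imwrite('pics/crop4.png',cv2.resize(a,(533,600),interpolation=cv2.INTER_CUBIC))
```

```text
[551.21938927 310.66226482 334.5035846 ] [-3.13956300e+00  1.21741501e-03  1.51903313e+00] [-0.04735545  0.65260787  0.48228015]
1.7 [-2.52 -0.07  0.06] [-0.002  0.001  0.004]
1.6 [-4.74 -0.08 -0.36] [-0.002  0.001  0.004]
1.5 [-7.   -0.08 -0.56] [-0.002  0.001  0.004]
1.4 [-9.26 -0.09 -0.54] [-0.002  0.001  0.004]
1.3 [-11.51  -0.1   -0.28] [-0.002  0.001  0.004]
1.2 [-13.72  -0.11   0.19] [-0.002  0.001  0.004]
1.1 [-15.88  -0.11   0.73] [-0.002  0.001  0.004]
1.0 [-17.95  -0.12   1.64] [-0.002  0.001  0.004]
0.9 [-19.92  -0.12   2.75] [-0.002  0.001  0.004]
0.8 [-21.78  -0.12   4.04] [-0.002  0.001  0.004]
(array([-21.42,  -0.12,   3.77]), array([-0.002,  0.001,  0.004]))
```

View pics/crop4.png

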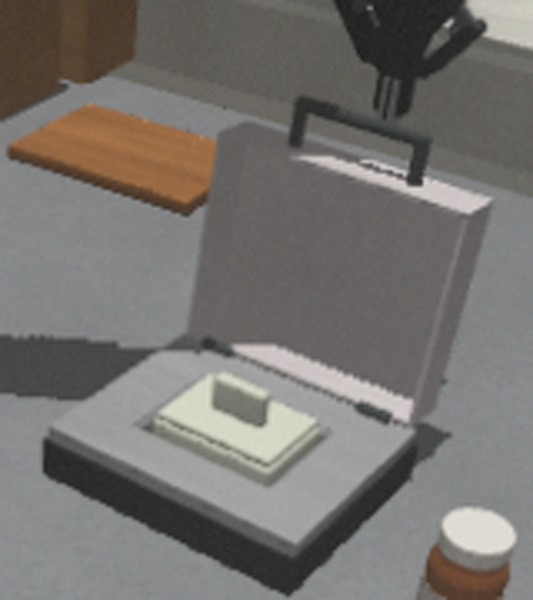

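The closed fingers stand behind the bar, at (395,100) in the crop, and the dish sits flush in the bay. I'm pushing along the arc.

>>> send_rows --rows '[[[-1, 0, 0, 0, 0, 0], [-2, 0, 0, 0, 0, 0], [-3, 0, 0, 0, 0, 0], [-3.8, 0, -0.2, 0, 0, 0], [-4.7, 0, -0.36, 0, 0, 0], [-5.5, 0, -0.45, 0, 0, 0], [-6.3, 0, -0.5, 0, 0, 0], [-7, 0, -0.56, 0, 0, 0], [-7, 0, -0.56, 0, 0, 0]]]'

```text
clock: 11.95
eef_pos: [548.1, 239.9, 341.7]
tool_rot: [3.141, 0.0, 1.518]
force: [0.9, 1.6, 0.4]
width: -0.4
gripper_force: 1.1
```

Run:
```python
from cov import *
s=ctrl.read_state(); print(s['eef_pos'],s['tool_rot'],s['force'])
for th in (1.5,1.4,1.3,1.2,1.1,1,.9,.85,.8):
    y,z=bar(th); d=11 if th>1.1 else 9.5
    print(round(th,2),*delta(wp(0,y+17,z+73-d),1.515))
```

```text
[548.05818508 239.88466153 341.7380168 ] [3.14057697e+00 2.43889347e-04 1.51768145e+00] [0.89023949 1.56008256 0.39641356]
1.5 [ 0.09 -0.13  0.15] [0.001 0.    0.003]
1.4 [-2.17 -0.14  0.18] [0.001 0.    0.003]
1.3 [-4.42 -0.14  0.43] [0.001 0.    0.003]
1.2 [-6.64 -0.15  0.9 ] [0.001 0.    0.003]
1.1 [-8.79 -0.15  1.44] [0.001 0.    0.003]
1 [-10.87  -0.16   2.34] [0.001 0.    0.003]
0.9 [-12.84  -0.16   3.45] [0.001 0.    0.003]
0.85 [-13.78  -0.16   4.07] [0.001 0.    0.003]
0.8 [-14.7   -0.17   4.74] [0.001 0.    0.003]
```

```bash
cat >> cov.py <<'E'
def scan(ths=np.arange(.5,1.9,.01),xs=None,names=('scene','side','wrist')):
    "darkness along the predicted bar, per angle and camera"
    xs=np.r_[-50:-24:2,26:52:2] if xs is None else xs
    for n in names:
        c=snap(n); g=cv2.GaussianBlur(c[0].min(2).astype(np.float32),(0,0),.7); r=[]
        for th in ths:
            u=proj(np.array([wp(x,*bar(th)) for x in xs]),c).astype(np.float32)
            ok=(u>0).all(1)&(u[:,0]<559)&(u[:,1]<419)
            v=cv2.remap(g,u[:,0].copy(),u[:,1].copy(),1).ravel()
            r.append(np.percentile(v,75) if ok.mean()>.8 else 999)
        r=np.array(r); k=np.argsort(r)[:6]
        print(n,[(round(ths[i],2),round(float(r[i]))) for i in k],'med',np.median(r))
E
python3 -c "
from cov import *
scan()"
```

```text
scene [(np.float64(1.47), 55), (np.float64(1.46), 56), (np.float64(1.48), 57), (np.float64(1.49), 59), (np.float64(1.45), 59), (np.float64(1.5), 63)] med 96.86636
side [(np.float64(1.44), 67), (np.float64(1.45), 68), (np.float64(1.46), 68), (np.float64(1.47), 69), (np.float64(1.48), 70), (np.float64(1.43), 70)] med 113.85301
wrist [(np.float64(1.27), 24), (np.float64(1.26), 24), (np.float64(1.29), 24), (np.float64(1.3), 24), (np.float64(1.28), 24), (np.float64(1.25), 24)] med 999.0
```

```bash
cat >> cov.py <<'E'
def tgt(th,ph,h):
    b=np.array(bar(th)); f=np.array([np.sin(ph),-np.cos(ph)]); n=np.array([np.cos(ph),np.sin(ph)])
    t=b+n*(6+h)+f*10-73*f; Rt=R.from_euler('z',A)*R.from_euler('x',ph)*R.from_euler('xyz',[np.pi,0,np.pi/2])
    s=ctrl.read_state(); Rm=R.from_euler('xyz',s['tool_rot'])
    return (Rm.inv().apply(wp(0,*t)-s['eef_pos'])/10).round(2),(Rm.inv()*Rt).as_rotvec().round(3)
E
python3 - <<'E'
from cov import *
s=ctrl.read_state(); p=s['eef_pos']-[*W,0]; oy=-p[0]*np.sin(-A)*-1 if 0 else p[0]*np.sin(-A)*-1*-1
oy=np.array([-np.sin(A),np.cos(A)])@p[:2]; h=oy-bar(1.465)[0]-6; print('oy',oy,'h',h,s['qpos'].round(2))
for th,ph in((1.465,0),(1.4,.06),(1.35,.12),(1.3,.18),(1.25,.24),(1.2,.3),(1.15,.35),(1.1,.4),(1.05,.44),(1,.48),(.95,.52),(.9,.56)): print(th,*tgt(th,ph,h))
g=ctrl.get_image
def old(n):
    global snap
import cov
cov.snap=lambda n:load(n)
scan(names=('scene0','side0','scene2'))
E
```

```text
oy 122.2657832549236 h 18.16535582053163 [-0.2   0.54 -0.41  1.61  0.24  1.04 -0.73]
1.465 [ 0.   -0.11 -0.06] [-0.     0.002  0.003]
1.4 [-1.85 -0.12 -0.15] [-0.     0.062  0.003]
1.35 [-3.37 -0.12 -0.17] [-0.     0.122  0.003]
1.3 [-4.89 -0.13 -0.1 ] [-0.001  0.182  0.003]
1.25 [-6.4  -0.13  0.05] [-0.001  0.242  0.003]
1.2 [-7.9  -0.13  0.28] [-0.001  0.302  0.003]
1.15 [-9.32 -0.14  0.58] [-0.001  0.352  0.003]
1.1 [-10.73  -0.14   0.96] [-0.001  0.402  0.002]
1.05 [-12.05  -0.14   1.4 ] [-0.001  0.442  0.002]
1 [-13.34  -0.15   1.91] [-0.001  0.482  0.002]
0.95 [-14.61  -0.15   2.47] [-0.001  0.522  0.002]
0.9 [-15.85  -0.15   3.1 ] [-0.001  0.562  0.002]
scene0 [(np.float64(1.62), 58), (np.float64(1.61), 59), (np.float64(1.63), 59), (np.float64(1.6), 60), (np.float64(1.64), 60), (np.float64(1.65), 62)] med 100.43032
side0 [(np.float64(1.56), 71), (np.float64(1.57), 71), (np.float64(1.58), 71), (np.float64(1.59), 71), (np.float64(1.55), 72), (np.float64(1.6), 72)] med 117.95915
scene2 [(np.float64(1.62), 56), (np.float64(1.63), 56), (np.float64(1.61), 56), (np.float64(1.64), 57), (np.float64(1.6), 57), (np.float64(1.65), 58)] med 98.65092
```

Run:
```python
from cov import *
for th,ph in((1.45,.0),(1.4,.06),(1.35,.12),(1.3,.18),(1.25,.24),(1.2,.3),(1.15,.35),(1.1,.4),(1.05,.44),(1,.48),(.95,.52),(.9,.56)): print(th,*tgt(th,ph,12))
```

```text
1.45 [-0.96 -0.12 -0.06] [-0.     0.002  0.003]
1.4 [-2.47 -0.12 -0.12] [-0.     0.062  0.003]
1.35 [-3.98 -0.12 -0.09] [-0.     0.122  0.003]
1.3 [-5.49 -0.13  0.01] [-0.001  0.182  0.003]
1.25 [-7.   -0.13  0.2 ] [-0.001  0.242  0.003]
1.2 [-8.49 -0.14  0.46] [-0.001  0.302  0.003]
1.15 [-9.9  -0.14  0.8 ] [-0.001  0.352  0.003]
1.1 [-11.3   -0.14   1.2 ] [-0.001  0.402  0.002]
1.05 [-12.61  -0.15   1.67] [-0.001  0.442  0.002]
1 [-13.89  -0.15   2.19] [-0.001  0.482  0.002]
0.95 [-15.14  -0.15   2.78] [-0.001  0.522  0.002]
0.9 [-16.37  -0.16   3.43] [-0.001  0.562  0.002]
```

>>> send_rows --rows '[[[-0.9, -0.1, -0.06, 0, 0, 0], [-1.7, -0.1, -0.1, 0, 0.03, 0], [-2.5, -0.1, -0.1, 0, 0.06, 0], [-3.2, -0.1, -0.1, 0, 0.09, 0], [-4, -0.1, -0.1, 0, 0.12, 0], [-4.7, -0.1, -0.05, 0, 0.15, 0], [-5.5, -0.1, 0, 0, 0.18, 0], [-6.3, -0.1, 0.1, 0, 0.21, 0], [-7, -0.1, 0.2, 0, 0.24, 0], [-7, -0.1, 0.2, 0, 0.24, 0]]]'

```text
clock: 13.1
eef_pos: [543.1, 168.9, 338.1]
tool_rot: [-3.14, -0.239, 1.516]
force: [-0.2, -0.6, 0.2]
width: -0.1
gripper_force: 0.0
```

Run:
```python
from cov import *
s=ctrl.read_state(); print(s['eef_pos'],s['tool_rot'],s['force'],s['qpos'].round(2))
scan(names=('scene','side'))
for th,ph in((1.25,.24),(1.2,.3),(1.15,.35),(1.1,.4),(1.05,.44),(1,.48),(.95,.52),(.9,.56)): print(th,*tgt(th,ph,12))
```

```text
[543.07621609 168.85294379 338.14728576] [-3.13968955 -0.23871916  1.51575296] [-0.15857576 -0.59695496  0.22470693] [ 0.12  0.5  -0.54  1.76  0.04  0.85 -0.43]
scene [(np.float64(1.25), 50), (np.float64(1.24), 50), (np.float64(1.23), 53), (np.float64(1.26), 54), (np.float64(1.22), 61), (np.float64(1.27), 62)] med 98.88077
side [(np.float64(1.24), 57), (np.float64(1.23), 58), (np.float64(1.22), 60), (np.float64(1.25), 60), (np.float64(1.26), 63), (np.float64(1.21), 65)] med 104.67232
1.25 [ 0.05  0.   -0.05] [-0.002  0.002  0.002]
1.2 [-1.46 -0.   -0.15] [-0.002  0.062  0.002]
1.15 [-2.91 -0.   -0.15] [-0.002  0.112  0.002]
1.1 [-4.36 -0.01 -0.09] [-0.002  0.162  0.002]
1.05 [-5.74 -0.01  0.05] [-0.002  0.202  0.002]
1 [-7.11 -0.01  0.26] [-0.002  0.242  0.002]
0.95 [-8.47 -0.01  0.53] [-0.002  0.282  0.002]
0.9 [-9.82 -0.02  0.87] [-0.002  0.322  0.002]
```

>>> send_rows --rows '[[[-0.7, 0, -0.1, 0, 0.03, 0], [-1.45, 0, -0.15, 0, 0.06, 0], [-2.2, 0, -0.15, 0, 0.09, 0], [-2.9, 0, -0.15, 0, 0.11, 0], [-3.6, 0, -0.12, 0, 0.135, 0], [-4.35, 0, -0.09, 0, 0.16, 0], [-5, 0, -0.02, 0, 0.18, 0], [-5.7, 0, 0.05, 0, 0.2, 0], [-6.4, 0, 0.15, 0, 0.22, 0], [-7.1, 0, 0.26, 0, 0.24, 0]]]'

```text
clock: 14.2
eef_pos: [539.1, 104.0, 319.9]
tool_rot: [-3.141, -0.481, 1.521]
force: [-1.0, 2.7, 3.6]
width: -0.3
gripper_force: 1.9
```

Run:
```python
from cov import *
s=ctrl.read_state(); print(s['eef_pos'],s['tool_rot'],s['force'],s['qpos'].round(2))
scan(names=('scene','side'))
for th,ph in((.95,.52),(.9,.56),(.85,.6),(.82,.62),(.79,.64)): print(th,*tgt(th,ph,12))
```

```text
[539.05112523 103.97115418 319.86694156] [-3.14073585 -0.48137573  1.52105461] [-0.9922931   2.66543289  3.59332983] [ 0.47  0.57 -0.72  1.85 -0.16  0.75 -0.09]
scene [(np.float64(1.02), 53), (np.float64(1.01), 53), (np.float64(1.03), 58), (np.float64(1.0), 65), (np.float64(1.04), 72), (np.float64(1.79), 91)] med 108.15086
side [(np.float64(1.44), 46), (np.float64(1.43), 46), (np.float64(1.46), 47), (np.float64(1.45), 47), (np.float64(1.47), 47), (np.float64(1.42), 47)] med 99.44574
0.95 [-1.39 -0.02 -0.11] [-0.003  0.041  0.001]
0.9 [-2.78 -0.02 -0.1 ] [-0.003  0.081  0.001]
0.85 [-4.16 -0.02 -0.03] [-0.003  0.121  0.001]
0.82 [-4.96 -0.02  0.05] [-0.003  0.141  0.001]
0.79 [-5.76 -0.02  0.15] [-0.003  0.161  0.001]
```

>>> send_rows --rows '[[[-0.7, 0, -0.05, 0, 0.02, 0], [-1.4, 0, -0.1, 0, 0.04, 0], [-2.1, 0, -0.1, 0, 0.06, 0], [-2.8, 0, -0.1, 0, 0.08, 0], [-3.5, 0, -0.07, 0, 0.1, 0], [-4.2, 0, -0.03, 0, 0.12, 0], [-4.6, 0, 0, 0, 0.13, 0], [-5, 0, 0.05, 0, 0.14, 0], [-5, 0, 0.05, 0, 0.14, 0], [-5, 0, 0.05, 0, 0.14, 0]]]'

```text
clock: 15.3
eef_pos: [538.0, 57.7, 295.8]
tool_rot: [3.14, -0.619, 1.518]
force: [-0.1, 0.0, 0.3]
width: -0.2
gripper_force: 0.0
```

Run:
```python
from cov import *
s=ctrl.read_state(); print(s['eef_pos'],s['tool_rot'],s['force'])
scan(np.arange(.6,1.1,.01))
for th,ph in((.82,.62),(.785,.64),(.77,.64)): print(th,*tgt(th,ph,12))
```

```text
[537.95023232  57.69287759 295.7694362 ] [ 3.14007682 -0.61870866  1.51828427] [-0.08381976  0.02495512  0.27807844]
scene [(np.float64(0.82), 54), (np.float64(0.81), 58), (np.float64(0.83), 60), (np.float64(0.8), 81), (np.float64(0.84), 85), (np.float64(0.65), 102)] med 134.30663
side [(np.float64(1.1), 49), (np.float64(1.09), 52), (np.float64(1.08), 57), (np.float64(1.07), 60), (np.float64(1.04), 61), (np.float64(1.05), 65)] med 147.96692
wrist [(np.float64(0.6), 20), (np.float64(0.61), 22), (np.float64(0.62), 23), (np.float64(0.65), 23), (np.float64(0.82), 23), (np.float64(0.64), 24)] med 51.48285
0.82 [-0.09 -0.11  0.04] [-0.     0.001  0.003]
0.785 [-1.   -0.11  0.03] [-0.     0.021  0.003]
0.77 [-1.34 -0.11  0.06] [-0.     0.021  0.003]
```

>>> send_rows --rows '[[[-0.5, 0, 0, 0, 0.01, 0], [-1, 0, 0, 0, 0.02, 0], [-1, 0, 0, 0, 0.02, 0], [-0.7, 0, 0, 0, 0.02, 0], [0, 0, 0, 0, 0.02, 0], [0, 0, -2, 0, 0.02, 0], [0, 0, -5, 0, 0.02, 0], [0, 0, -9, 0, 0.02, 0], [0, 0, -13, 0, 0.02, 0], [0, 0, -17, 0, 0.02, 0]]]'

```text
clock: 16.45
eef_pos: [531.8, -40.1, 435.9]
tool_rot: [3.141, -0.639, 1.52]
force: [0.6, 0.2, -0.3]
width: -0.0
gripper_force: 0.0
```

Run:
```python
from cov import *
s=ctrl.read_state(); print(s['eef_pos'],s['tool_rot'],s['force'])
scan(np.arange(.6,1.1,.01),np.arange(-50,51,2),('scene','side'))
scan(np.arange(.6,1.1,.01),names=('scene','side'))
```

```text
[531.75436122 -40.13994837 435.92344552] [ 3.14143106 -0.63922406  1.51994819] [ 0.55825701  0.19511277 -0.31113625]
scene [(np.float64(0.78), 70), (np.float64(0.77), 73), (np.float64(0.79), 78), (np.float64(0.8), 94), (np.float64(0.76), 101), (np.float64(0.63), 105)] med 134.65399
side [(np.float64(0.78), 83), (np.float64(0.77), 89), (np.float64(0.79), 98), (np.float64(0.6), 110), (np.float64(0.76), 116), (np.float64(1.1), 119)] med 153.93988
scene [(np.float64(0.78), 70), (np.float64(0.77), 73), (np.float64(0.79), 78), (np.float64(0.8), 94), (np.float64(0.76), 99), (np.float64(0.62), 105)] med 135.14328
side [(np.float64(0.78), 82), (np.float64(0.77), 88), (np.float64(0.79), 98), (np.float64(0.6), 109), (np.float64(0.76), 115), (np.float64(0.61), 121)] med 155.09344
```

Both cameras put the cover at 0.78 rad, and the arm is clear of everything.

```bash
python3 -c "
from h import *
print(ctrl.finish_job())"
```

```text
the job is handed in; nothing more can be done
None
```

The job is handed in, no verdict returned: dish_b (the 116 mm dish) is seated square in the bay, the cover stands at about 0.78 rad (45°), and the arm was not moved near the other dishes, mug, jar or spatula, though I did not re-check their positions by camera.

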